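# Put the copper cookie cutters back in their caddy

## Robot

A 7-joint arm with a two-finger parallel gripper is mounted at the origin on the work surface. World frame = base frame: x ahead of the robot, y to its left, z up, the work surface at z = 0. Lengths are in mm, angles in rad, forces in N, time in s.
With the tool pointing down it reaches from about 400 to 875 mm from the base axis. Payload 4.4 kg.
Tool frame: the origin (TCP) lies midway between the tips of the shut fingers; the grasp point (between the pads) lies ctrl.grip_depth behind it (ctrl.grip_depth is the distance from the TCP to the grasp point, in mm); z points along the fingers, y is the line along which they close (so a half turn about z gives the same grasp; the last joint's range is limited). The gripper opens to 85 mm and grips with 20 to 120 N. Pads are 22 mm wide; open, the fingers measure 114 mm over their backs; the gripper's body (76 mm by 85 mm) begins 54 mm behind the grasp point. The pads swing forward as they close: fully open they stand 13 mm farther back than shut.
Start: joints at [-1.193, 0.628, 0.038, 1.517, -0.027, 0.996, -0.02], TCP at [279.073, 587.057, 231.313] pointing down, gripper open.
Joint ranges: [-3.06, 3.06], [-0.37, 2.12], [-1.25, 1.32], [0.18, 2.47], [-1.1, 4.24], [0.23, 1.98], [-2.94, 2.94]. Speed limits (rad/s): [2.57, 2.57, 3.14, 3.14, 3.14, 3.14, 3.14].

## Interface

Orientations are given as [roll, pitch, yaw] about the fixed x, y, z axes, in that order (R = Rz(yaw) Ry(pitch) Rx(roll)).
In Python, from cell import ctrl gives the robot as it stands.
- The arm moves only by the tool carry_out, never from a script. Its argument "deltas" is one flat list of numbers, 7 for each row, row after row: the turn, a rotation vector about the tool's x, y, z in degrees, then the shift along the tool's x, y, z in m, then the closure, from -1 (fully open) to 1 (shut). In form: [wx, wy, wz, dx, dy, dz, claw, wx, wy, wz, dx, dy, dz, claw, ...]. A call has 1 to 12 rows; each row shifts and turns the commanded pose from where the row before left it, along the tool's axes as they then stand; what a row does not reach is not made up. A row lasts 1/8 s, in which the tool goes at most 62.5 mm and 10.7 degrees, less where a joint would pass 70% of its speed; a pose out of reach is approached as far as the arm can. A call with a gripper value outside its range is refused whole. The fingers move at their own pace and stop on an object; the grip force is fixed at half the most. Time passes only in rows, so rows that do not move let the fingers close. It gives the time, the measured TCP pose, the force, the opening and the grip force at its end, in the units of the state.
- ctrl.read_state(): the state, without advancing time (a new reading comes with each control period).
- ctrl.get_image(name): name is "scene" or "top" or "wrist"; returns the picture (480x640x3 uint8, red, green, blue); there is no depth.
- ctrl.calibration(name): a dict with "mtx" (3x3 intrinsics, pixels), "R" (3x3) and "t" (3): a world point X has camera coordinates R X + t. Camera axes: x right, y down, z forward; pixel columns grow to the right and rows downward; lengths in mm; the calibration is good to about 2 mm. The wrist camera is an equidistant fisheye: a pixel r from the principal point sees the ray r / f radians off the axis. A picture is of the moment at which its call begins: read the wrist's pose just before it. calibration takes no time and is no camera call; for the wrist camera it gives the pose at the moment of the call.
- ctrl.finish_job(): hands the job in; it is judged then, once.
The state is a dict: "clock": time; "qpos": joint angles; "qd": joint speeds; "tau": joint torques, N m; "eef_pos": TCP position; "tool_rot": TCP orientation; "force": force on the tool from outside, world axes, zero at the start; "torque": the same for the moment, N m; "width": finger opening in mm; "gripper_force": force on a finger pad.
Only numpy, scipy, OpenCV 4.12 (cv2) and the standard library are available. Lean on these libraries where they do the work, as an engineer would, in place of code of your own. Each camera call takes 0.05 s, during which the arm holds its last target. There are 200 camera calls.

## Task

Put the three copper cookie cutters away in the wooden caddy, each standing flat, knob up, in the compartment that shows its own shape; set them down, do not drop them. The blue plastic play-dough cutters do not belong there: leave them, the loaf tin and the butter dish standing where they are.

Things in the scene. Friction and masses are not known exactly. Their poses are not given: they have to be found in the camera images.
- copper_round: Round copper cookie cutter with a white porcelain knob, about 90 g: from above a disc 60 mm across, 24 mm high, flat closed top bearing an upright round knob of 24 mm diameter at heights 28 to 64 mm (total 64): grip it there from above, tips above 24 mm. Origin: centre of the underside, on the knob axis; z up.
- copper_square: Square copper cookie cutter with a white porcelain knob, about 90 g: from above a square of 52 x 52 mm, 24 mm high, flat closed top bearing an upright round knob of 24 mm diameter at heights 28 to 64 mm (total 64): grip it there from above, tips above 24 mm. Origin: centre of the underside, on the knob axis; z up.
- copper_heart: Heart-shaped copper cookie cutter with a white porcelain knob, about 90 g: from above a heart 64 mm wide and 58 mm long (lobes to +x; all within 38 mm of the origin), 24 mm high, flat closed top bearing an upright round knob of 24 mm diameter at heights 28 to 64 mm (total 64): grip it there from above, tips above 24 mm. Origin: centre of the underside, on the knob axis; z up.
- plastic_round_cutter: Blue plastic play-dough round cutter, white knob; not for the caddy; form as the copper one: from above a disc 60 mm across, 24 mm high, flat closed top bearing an upright round knob of 24 mm diameter at heights 28 to 64 mm (total 64): grip it there from above, tips above 24 mm. Origin: centre of the underside, on the knob axis; z up.
- plastic_heart_cutter: Blue plastic play-dough heart cutter, white knob; not for the caddy; form as the copper one: from above a heart 64 mm wide and 58 mm long (lobes to +x; all within 38 mm of the origin), 24 mm high, flat closed top bearing an upright round knob of 24 mm diameter at heights 28 to 64 mm (total 64): grip it there from above, tips above 24 mm. Origin: centre of the underside, on the knob axis; z up.
- bay_round: Compartment with a black round silhouette on its floor; three such white boxes are fixed in a row along y, 110 mm apart, any order, in a fixed wooden caddy (126 x 360 mm, ends 42 mm high). Outside 106 x 106 mm, inside 98 x 98 mm. Origin: centre of its underside, 8 mm above the counter; inner floor 4 mm, rim 26 mm above the origin; x, y parallel to its walls.
- bay_square: Compartment with a black square silhouette on its floor; three such white boxes are fixed in a row along y, 110 mm apart, any order, in a fixed wooden caddy (126 x 360 mm, ends 42 mm high). Outside 106 x 106 mm, inside 98 x 98 mm. Origin: centre of its underside, 8 mm above the counter; inner floor 4 mm, rim 26 mm above the origin; x, y parallel to its walls.
- bay_heart: Compartment with a black heart silhouette on its floor; three such white boxes are fixed in a row along y, 110 mm apart, any order, in a fixed wooden caddy (126 x 360 mm, ends 42 mm high). Outside 106 x 106 mm, inside 98 x 98 mm. Origin: centre of its underside, 8 mm above the counter; inner floor 4 mm, rim 26 mm above the origin; x, y parallel to its walls.
- loaf_tin: Bystander: open aluminium loaf tin, 270 mm long (x) with its end rims, 116 mm wide, 68 mm high, loose. Origin: centre of the underside.
- butter_dish: Bystander: lidded ceramic butter dish, blue base 170 mm (x) x 115 mm (y), white lid with a knob, 90 mm high, loose. Origin: centre of the underside.
Things that resemble listed ones, but are neither listed nor needed, are in the scene too. Leave any red or yellow look-alike of the copper_round alone.

How it is judged:
By the outcome, as a careful person would: the job done as asked, in the order asked, and still so for the second after the job is handed in, with the robot touching nothing.
It also fails if it takes over 72 s, if anything falls off the work surface, if the arm or the gripper's body presses on something with over 40 N, if the wrist force passes 120 N, or if a joint passes its speed limit or range.

## Working session

There is one attempt and no reset: what is moved stays moved. The work goes in short steps, Python scripts to look and compute and a tool call to move; the robot and the scene stay as the last step left them, time stands still between calls to the robot, and variables do not carry over. Pictures are saved under pics/ and viewed, at most 14 in all, crops included, and the job is handed in when it is done.

Besides the shell and the picture viewer there is one more tool, called after "Call:" by a JSON object that holds its "name" and its "arguments", one argument or row to a line. carry_out: Moves the arm, as the interface text tells. Its arguments: {"type":"object","properties":{"deltas":{"type":"array"}},"required":["deltas"]}

```bash
mkdir -p pics
python3 - <<'E'
from cell import ctrl
import cv2,numpy as np
s=ctrl.read_state();print({k:np.round(v,3) if not isinstance(v,dict) else v for k,v in s.items()},ctrl.grip_depth)
for n in("top","scene"):
    cv2.imwrite(f"pics/{n}0.png",ctrl.get_image(n)[:,:,::-1]);c=ctrl.calibration(n);print(n,c)
E
```

```text
{'clock': np.float64(0.0), 'qpos': array([-1.193,  0.629,  0.038,  1.518, -0.027,  0.996, -0.02 ]), 'qd': array([ 0.001, -0.   ,  0.001, -0.   ,  0.   ,  0.001, -0.001]), 'tau': array([-0.0000e+00, -5.6340e+01,  1.2260e+00, -1.9346e+01,  1.1000e-02,
        1.0000e-02, -0.0000e+00]), 'eef_pos': array([278.81 , 586.472, 230.383]), 'tool_rot': array([-3.14 ,  0.   ,  2.698]), 'force': array([ 0.138,  0.216, -0.058]), 'torque': array([-0.004,  0.077,  0.01 ]), 'gripper_force': np.float64(0.0), 'width': np.float64(85.714)} 18.700000000000003
top {'mtx': array([[493.21984041,   0.        , 319.40053373],
       [  0.        , 493.21984041, 238.54762597],
       [  0.        ,   0.        ,   1.        ]]), 'R': array([[-0.0286499 , -0.99955821,  0.00790967],
       [-0.98992474,  0.02727431, -0.13894287],
       [ 0.13866575, -0.01181068, -0.99026881]]), 't': array([  23.48564373,  520.3832944 , 1281.73232162])}
scene {'mtx': array([[592.72047944,   0.        , 324.04504658],
       [  0.        , 592.72047944, 230.26772815],
       [  0.        ,   0.        ,   1.        ]]), 'R': array([[ 0.76111327,  0.64850453,  0.01218483],
       [ 0.37058812, -0.41936729, -0.82873127],
       [-0.53232606,  0.63527392, -0.55951409]]), 't': array([-379.40128904, -143.08773359, 1884.45927214])}
```

View pics/top0.png

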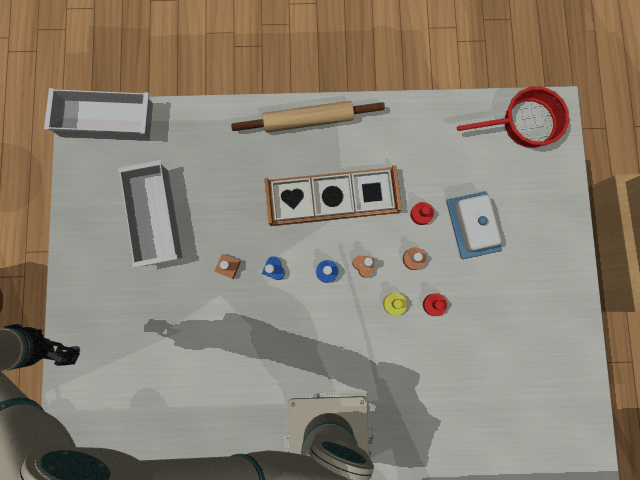

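View pics/scene0.png

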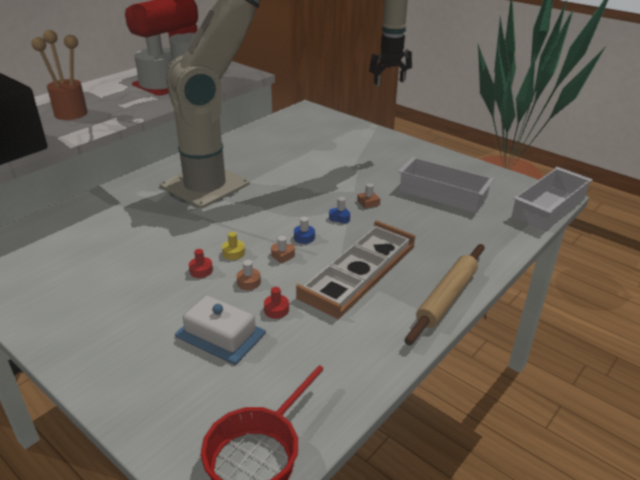

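The copper candidates in the top view are:
- **Square:** copper at (228,266).
- **Heart:** copper at (365,265). The blue heart at (274,268) is not wanted.
- **Round:** copper at (415,258). The blue round (327,271), reds (423,213) and (435,304), and yellow (396,304) are not wanted.

The bays are heart (292,199), round (333,196) and square (372,192).

```bash
cat > h.py <<'E'
from cell import ctrl
import cv2,numpy as np
from scipy.spatial.transform import Rotation as Rn
def ray(n,u,v,c=None):
    c=c or ctrl.calibration(n);K=c['mtx']
    d=np.array([(u-K[0,2])/K[0,0],(v-K[1,2])/K[1,1],1.])
    if n=='wrist':
        r=np.hypot(*d[:2]);d=np.r_[d[:2]/r*np.sin(r),np.cos(r)]
    R=np.array(c['R']);return -R.T@c['t'],R.T@d
def plane(n,u,v,z,c=None):
    o,d=ray(n,u,v,c);return o+d*(z-o[2])/d[2]
def blobs(m,amin=20):
    k,l,s,c=cv2.connectedComponentsWithStats(m.astype(np.uint8))
    return [(c[i],s[i]) for i in range(1,k) if s[i][4]>=amin]
E
python3 - <<'E'
from h import *
im=cv2.imread('pics/top0.png');hsv=cv2.cvtColor(im,cv2.COLOR_BGR2HSV)
x0,y0=200,160
cv2.imwrite('pics/crop0.png',cv2.resize(im[160:320,200:460],None,fx=3,fy=3,interpolation=cv2.INTER_CUBIC))
H,S,V=[hsv[...,i].astype(int) for i in range(3)]
roi=np.zeros(H.shape,bool);roi[235:290,205:440]=1
m=roi&(H>4)&(H<18)&(S>90)
for c,s in blobs(m): print('copper',c.round(1),s,plane('top',*c,20).round(1))
# caddy silhouettes
roi[:]=0;roi[170:220,270:398]=1
for c,s in blobs(roi&(V<60),80): print('sil',c.round(1),s,plane('top',*c,12).round(1))
# white knobs near copper
roi[:]=0;roi[235:290,205:440]=1
mc=cv2.morphologyEx(m.astype(np.uint8),cv2.MORPH_CLOSE,np.ones((9,9)))>0
for c,s in blobs(roi&(S<60)&(V>150)&cv2.dilate(m.astype(np.uint8),np.ones((5,5))).astype(bool),5): print('w',c.round(1),s)
for u,v in((228,266),(224,265),(369,260),(418,257),(240,240)): print(hsv[v,u])
E
```

```text
copper [413.4 258.6] [403 247  23  23 320] [ 461.6 -243.    20. ]
copper [227.7 266.2] [215 254  25  25 306] [455.1 256.4  20. ]
copper [362.7 265.8] [353 256  21  21 273] [ 445.9 -105.6   20. ]
sil [371.6 191.9] [362 183  20  19 312] [ 650.1 -139.1   12. ]
sil [332. 196.] [322 186  21  21 336] [641.7 -29.6  12. ]
sil [291.9 196.9] [281 189  22  20 296] [642.1  80.9  12. ]
w [407.6 260.3] [401 245  20  27  86]
w [421.2 247.4] [417 245  10   7  21]
w [218.9 257.7] [214 252  15  16  44]
w [418.5 256. ] [414 253   9   8  33]
w [359.2 254.1] [356 254   8   2   9]
w [370.7 255.1] [366 254  10   4  21]
w [353.5 256.3] [352 256   4   2   6]
w [368.2 261.2] [364 257   9   9  39]
w [223.1 264.1] [220 261   8   8  34]
w [357.8 272.5] [351 263  20  16  50]
w [222.1 275.6] [213 269  22  12  53]
[18 13 96]
[ 30   7 178]
[100   4 179]
[105   6 181]
[ 38  13 156]
```

View pics/crop0.png

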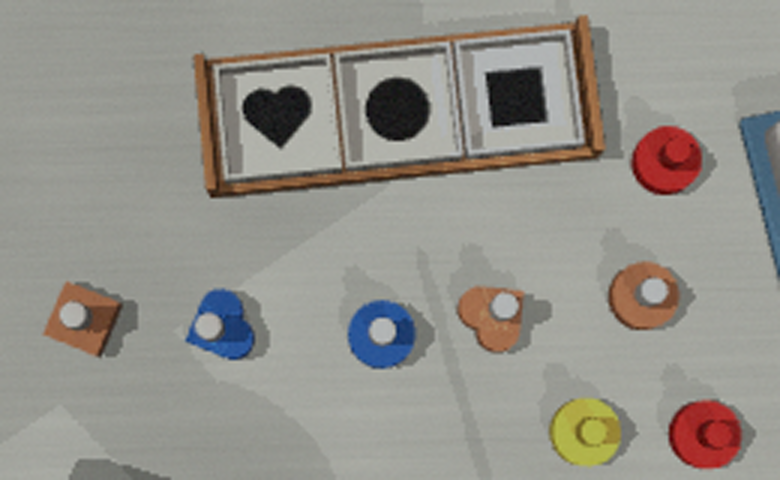

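The crop confirms the choice. Copper square knob is at (224,265), heart knob at (368,262) and round knob at (418,257), with the blue heart and blue round between them. Next I locate the knobs precisely and plan the first approach.

Run:
```python
from h import *
im=cv2.imread('pics/top0.png');hsv=cv2.cvtColor(im,cv2.COLOR_BGR2HSV)
S,V=hsv[...,1],hsv[...,2]
for n,u,v in(('sq',224,265),('heart',368,262),('round',418,257)):
    w=np.zeros(S.shape,bool);w[v-7:v+8,u-7:u+8]=1
    b=max(blobs(w&(S<50)&(V>168),5),key=lambda b:b[1][4]);print(n,b[0].round(1),b[1],plane('top',*b[0],63).round(1))
s=ctrl.read_state();p=s['eef_pos'];R=Rn.from_euler('xyz',s['tool_rot']).as_matrix();print(R.round(3))
tgt=np.array([455,265,170.])
for i in range(8):
    st=(tgt-p)/8; print((R.T@st).round(1)); R=R@Rn.from_rotvec([0,0,np.radians(64.58/8)]).as_matrix(); p=p+st
```

```text
sq [223.6 264.5] [220 261   8   8  51] [456.1 259.6  63. ]
heart [367.9 261.4] [365 258   7   8  48] [ 453.6 -115.3   63. ]
round [417.6 256.4] [414 253   8   8  50] [ 463.  -245.5   63. ]
[[-0.903  0.429 -0.001]
 [ 0.429  0.903 -0.002]
 [-0.    -0.002 -1.   ]]
[-37.1 -26.8   7.6]
[-35.5 -18.7   6.7]
[-33.  -11.8   5.8]
[-30.1  -6.2   5.1]
[-26.8  -1.7   4.5]
[-23.4   1.9   3.9]
[-20.1   4.5   3.4]
[-16.8   6.4   3. ]
```

Call:
{"name": "carry_out", "arguments": {
  "deltas": [0,0,8.07,-0.037,-0.027,0.0075,-1,0,0,8.07,-0.0405,-0.0215,0.0075,-1,0,0,8.07,-0.043,-0.0155,0.0075,-1,0,0,8.07,-0.045,-0.0095,0.0075,-1,0,0,8.07,-0.0455,-0.003,0.0075,-1,0,0,8.07,-0.0455,0.0035,0.0075,-1,0,0,8.07,-0.045,0.01,0.0075,-1,0,0,8.07,-0.0425,0.0165,0.0075,-1,0,0,0,0,0,0,-1,0,0,0,0,0,0,-1]
}}

```text
clock: 1.35
eef_pos: [454.2, 266.2, 171.1]
tool_rot: [-3.141, -0.0, 1.572]
force: [-1.0, 0.1, -0.5]
width: 85.4
gripper_force: 0.0
```

Run:
```python
from h import *
c=ctrl.calibration('wrist');cv2.imwrite('pics/w1.png',ctrl.get_image('wrist')[:,:,::-1])
s=ctrl.read_state();print(s['clock'],s['eef_pos'].round(1),s['tool_rot'].round(3),s['qpos'].round(2))
for P in([456,259.6,63],[454,-115,63]):
    q=c['R']@np.array(P)+c['t'];th=np.arccos(q[2]/np.linalg.norm(q));d=q[:2]/np.hypot(*q[:2])*th*c['mtx'][0,0]
    print(d+c['mtx'][:2,2])
```

```text
1.4 [454.  266.8 171.2] [-3.141e+00 -1.000e-03  1.573e+00] [-0.8   0.55  0.32  1.93 -0.26  0.7  -0.32]
[318.74863856 244.81068719]
[317.06654063 525.25832513]
```

View pics/w1.png

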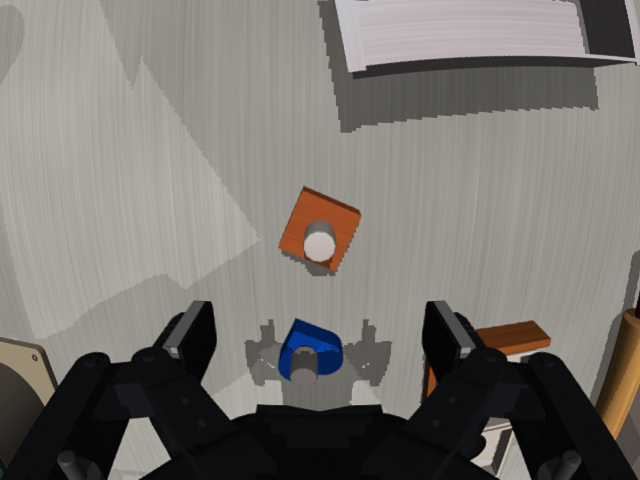

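The wrist view shows the copper square at (320,230) with its knob top at (320,242), which matches the prediction of (319,245). The blue heart is below at (305,360). I descend and grip.

Call:
{"name": "carry_out", "arguments": {
  "deltas": [0,0,0,-0.0055,0.0025,0.035,-1,0,0,0,0,0,0.035,-1,0,0,0,0,0,0.035,-1,0,0,0,0,0,0.032,-1,0,0,0,0,0,0,-1,0,0,0,0,0,0,1,0,0,0,0,0,0,1,0,0,0,0,0,0,1,0,0,0,0,0,0,1,0,0,0,0,0,0,1,0,0,0,0,0,0,1]
}}

```text
clock: 2.78
eef_pos: [457.5, 260.6, 35.3]
tool_rot: [3.141, -0.001, 1.571]
force: [-1.6, 0.3, 6.3]
width: 22.4
gripper_force: 58.4
```

Call:
{"name": "carry_out", "arguments": {
  "deltas": [0,0,0,0,0,-0.02,1,0,0,0,0,0,-0.04,1,0,0,0,0,0,-0.04,1,0,0,0,-0.04,0.0195,0,1,0,0,0,-0.04,0.0195,0,1,0,0,0,-0.04,0.0195,0,1,0,0,0,-0.04,0.0195,0,1,0,0,0,-0.04,0.0195,0,1,0,0,0,-0.04,0.0195,0,1,0,0,0,-0.04,0.0195,0,1,0,0,0,-0.04,0.0195,0,1,0,0,0,-0.04,0.0195,0,1]
}}

```text
clock: 4.28
eef_pos: [633.0, -101.1, 134.4]
tool_rot: [-3.141, -0.0, 1.571]
force: [0.1, 0.3, -1.0]
width: 22.4
gripper_force: 58.9
```

Call:
{"name": "carry_out", "arguments": {
  "deltas": [0,0,0,-0.038,0.017,0,1,0,0,0,0,0,0,1,0,0,0,0,0,0,1]
}}

```text
clock: 4.65
eef_pos: [649.1, -137.0, 134.0]
tool_rot: [-3.14, -0.001, 1.571]
force: [-0.9, 0.6, 0.0]
width: 22.2
gripper_force: 58.9
```

Run:
```python
from h import *
for n in('wrist','scene'):
    cv2.imwrite(f'pics/{n}2.png',ctrl.get_image(n)[:,:,::-1])
s=ctrl.read_state();print(s['clock'],s['eef_pos'].round(1),s['tool_rot'].round(3),s['qpos'].round(2),s['width'],s['force'])
```

```text
4.75 [ 649.4 -135.8  134.1] [-3.141e+00 -2.000e-03  1.573e+00] [ 0.03  0.77  0.24  1.57 -0.23  0.83  0.36] 22.76283144009161 [ 0.49499663 -0.86216114 -1.11413427]
```

View pics/wrist2.png

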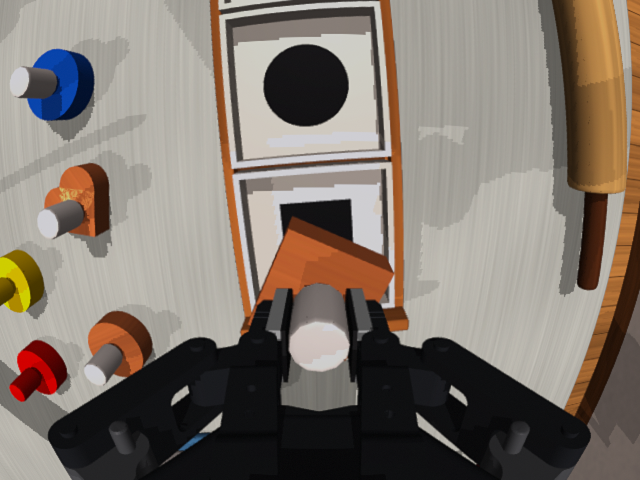

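The wrist view shows the square held level over its bay, with the round silhouette at (306,85) and the square silhouette's upper edge at row 203. I check the bay positions against the first measurement.

Run:
```python
from h import *
for p in((306,85),(280,204),(353,199),(316,201)): print(p,plane('wrist',*p,12).round(1))
for p in((230,15),(380,8),(234,160),(386,151),(237,175),(388,166)): print('rim',p,plane('wrist',*p,34).round(1))
```

```text
(306, 85) [642.  -29.5  12. ]
(280, 204) [ 622.7 -115.5   12. ]
(353, 199) [ 676.  -111.7   12. ]
(316, 201) [ 649.1 -113.3   12. ]
rim (230, 15) [592.3  18.9  34. ]
rim (380, 8) [691.   22.6  34. ]
rim (234, 160) [594.7 -80.7  34. ]
rim (386, 151) [695.3 -74.9  34. ]
rim (237, 175) [596.4 -90.9  34. ]
rim (388, 166) [696.9 -84.9  34. ]
```

Call:
{"name": "carry_out", "arguments": {
  "deltas": [0,0,0,-0.003,0.0015,0.03,1,0,0,0,0,0,0.03,1,0,0,0,0,0,0.015,1,0,0,0,0,0,0.007,1,0,0,0,0,0,0.003,1,0,0,0,0,0,0,1]
}}

```text
clock: 5.5
eef_pos: [651.7, -140.9, 50.0]
tool_rot: [3.14, 0.0, 1.571]
force: [-0.4, 0.2, -0.3]
width: 22.5
gripper_force: 59.0
```

Call:
{"name": "carry_out", "arguments": {
  "deltas": [0,0,0,0,0,0.0015,1,0,0,0,0,0,0.001,1,0,0,0,0,0,0,1]
}}

```text
clock: 5.88
eef_pos: [651.6, -141.0, 47.5]
tool_rot: [3.141, 0.0, 1.571]
force: [-0.8, 0.1, 3.2]
width: 22.1
gripper_force: 59.5
```

Call:
{"name": "carry_out", "arguments": {
  "deltas": [0,0,0,0,0,0,-0.2,0,0,0,0,0,0,-0.2,0,0,0,0,0,0,-0.2,0,0,0,0,0,0,-0.2,0,0,0,0,0,-0.03,-0.2,0,0,0,0,0,-0.04,-0.2,0,0,0,0,0,-0.03,-1,0,0,0,-0.021,-0.0375,0,-1,0,0,0,-0.021,-0.0375,0,-1,0,0,0,-0.021,-0.0375,0,-1,0,0,0,-0.021,-0.0375,0,-1,0,0,0,-0.021,-0.0375,0,-1]
}}

```text
clock: 7.38
eef_pos: [462.6, -246.6, 147.0]
tool_rot: [3.141, 0.0, 1.571]
force: [-0.1, -0.6, 0.7]
width: 85.3
gripper_force: 0.0
```

Call:
{"name": "carry_out", "arguments": {
  "deltas": [0,0,0,0,0,0,-1,0,0,0,0,0,0,-1]
}}

```text
clock: 7.62
eef_pos: [464.7, -245.7, 147.0]
tool_rot: [3.14, -0.0, 1.571]
force: [-0.1, -0.6, -0.6]
width: 85.5
gripper_force: 0.0
```

```bash
cat > look.py <<'E'
from h import *
import sys
c=ctrl.calibration('wrist');w=ctrl.get_image('wrist')
t=ctrl.get_image('top')
out=np.hstack([w[::1,::1],t])
cv2.imwrite(f'pics/{sys.argv[1]}.png',cv2.resize(np.hstack([w,cv2.resize(t[160:320,200:460],(640,480)) if 0 else np.pad(cv2.resize(t[160:320,200:460],None,fx=2.46,fy=2.46),((0,86),(0,0),(0,0)))[:480]])[:,:,::-1],(800,300)))
cv2.imwrite(f'pics/{sys.argv[1]}_w.png',w[:,:,::-1])
s=ctrl.read_state();print(s['clock'],s['eef_pos'].round(1),s['tool_rot'].round(3),s['width'].round(1))
hsv=cv2.cvtColor(w,cv2.COLOR_RGB2HSV)
for b,st in blobs((hsv[...,1]<40)&(hsv[...,2]>185),150):
    if st[4]<4000:
        P=plane('wrist',*b,64,c); print('white',b.round(0),st[4],P.round(1))
E
python3 look.py w3
```

```text
Traceback (most recent call last):
  File "look.py", line 8, in <module>
    s=ctrl.read_state();print(s['clock'],s['eef_pos'].round(1),s['tool_rot'].round(3),s['width'].round(1))
                                                                                      ^^^^^^^^^^^^^^^^
AttributeError: 'float' object has no attribute 'round'
```

View pics/w3.png

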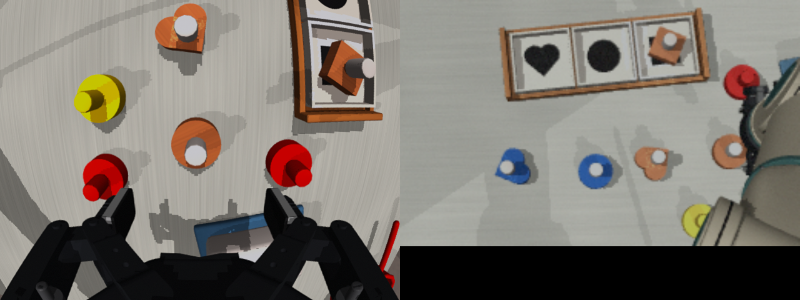

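The square stands in its bay. In the wrist view the copper round's knob is at full-scale pixel (314,248).

Run:
```python
from h import *
w=cv2.imread('pics/w3_w.png');hsv=cv2.cvtColor(w,cv2.COLOR_BGR2HSV)
m=np.zeros(w.shape[:2],bool);m[220:275,285:345]=1
for b,st in blobs(m&(hsv[...,1]<40)&(hsv[...,2]>185),100): print(b,st,plane('wrist',*b,64))
print(ctrl.read_state()['eef_pos'])
for p in((423,213),(435,304)): print(plane('top',*p,30).round(0))
```

```text
[312.64539877 248.2809816 ] [296 233  34  32 815] [ 463.20561169 -245.82005746   64.        ]
[ 465.1751426  -245.04280328  146.81296321]
[ 584. -274.   30.]
[ 339. -291.   30.]
```

Call:
{"name": "carry_out", "arguments": {
  "deltas": [0,0,0,0,-0.0015,0.035,-1,0,0,0,0,0,0.035,-1,0,0,0,0,0,0.03,-1,0,0,0,0,0,0.013,-1,0,0,0,0,0,0,-1,0,0,0,0,0,0,1,0,0,0,0,0,0,1,0,0,0,0,0,0,1,0,0,0,0,0,0,1,0,0,0,0,0,0,1,0,0,0,0,0,0,1]
}}

```text
clock: 9.1
eef_pos: [462.7, -246.1, 34.6]
tool_rot: [3.141, 0.0, 1.571]
force: [-0.7, -0.4, 5.0]
width: 22.5
gripper_force: 58.5
```

Call:
{"name": "carry_out", "arguments": {
  "deltas": [0,0,0,0,0,-0.02,1,0,0,0,0,0,-0.045,1,0,0,0,0,0,-0.045,1,0,0,0,0.036,0.03,0,1,0,0,0,0.036,0.03,0,1,0,0,0,0.036,0.03,0,1,0,0,0,0.036,0.03,0,1,0,0,0,0.036,0.03,0,1,0,0,0,0.036,0.03,0,1,0,0,0,0,0,0,1,0,0,0,0,0,0,1]
}}

```text
clock: 10.48
eef_pos: [641.4, -30.4, 143.4]
tool_rot: [-3.14, 0.001, 1.571]
force: [-0.9, -0.1, -1.5]
width: 22.2
gripper_force: 58.9
```

Call:
{"name": "carry_out", "arguments": {
  "deltas": [0,0,0,0.001,0.001,0.035,1,0,0,0,0,0,0.035,1,0,0,0,0,0,0.016,1,0,0,0,0,0,0.006,1,0,0,0,0,0,0.002,1,0,0,0,0,0,0,1]
}}

```text
clock: 11.22
eef_pos: [643.9, -29.0, 50.8]
tool_rot: [3.14, 0.0, 1.571]
force: [0.4, 0.1, -0.9]
width: 22.3
gripper_force: 59.0
```

Call:
{"name": "carry_out", "arguments": {
  "deltas": [0,0,0,0,0,0.002,1,0,0,0,0,0,0.001,1,0,0,0,0,0,0.001,1,0,0,0,0,0,0,1]
}}

```text
clock: 11.72
eef_pos: [643.4, -28.8, 46.7]
tool_rot: [3.141, -0.0, 1.571]
force: [-2.0, 0.2, 4.5]
width: 22.5
gripper_force: 59.8
```

Call:
{"name": "carry_out", "arguments": {
  "deltas": [0,0,0,0,0,0,-0.2,0,0,0,0,0,0,-0.2,0,0,0,0,0,0,-0.2,0,0,0,0,0,0,-0.2,0,0,0,0,0,-0.03,-0.2,0,0,0,0,0,-0.04,-0.2,0,0,0,0,0,-0.03,-1,0,0,0,-0.0172,-0.038,0,-1,0,0,0,-0.0172,-0.038,0,-1,0,0,0,-0.0172,-0.038,0,-1,0,0,0,-0.0172,-0.038,0,-1,0,0,0,-0.0172,-0.038,0,-1]
}}

```text
clock: 13.22
eef_pos: [452.1, -115.5, 146.0]
tool_rot: [3.141, 0.0, 1.571]
force: [0.3, -1.4, -0.1]
width: 85.5
gripper_force: 0.0
```

Call:
{"name": "carry_out", "arguments": {
  "deltas": [0,0,0,0,0,0,-1,0,0,0,0,0,0,-1]
}}

```text
clock: 13.48
eef_pos: [454.3, -114.8, 146.1]
tool_rot: [3.14, 0.0, 1.571]
force: [0.1, -0.1, -0.4]
width: 85.6
gripper_force: 0.0
```

```bash
sed -i "s/,s\['width'\].round(1)//" look.py; python3 look.py w4
```

```text
13.575 [ 454.7 -114.4  145.9] [3.14  0.    1.572]
white [537.  35.] 3470 [603.9  34.6  64. ]
white [537. 132.] 3766 [603.4 -33.5  64. ]
white [282.  78.] 951 [434.8  -9.   64. ]
white [568. 177.] 538 [635.3 -63.   64. ]
white [536. 254.] 3395 [ 615.4 -120.8   64. ]
white [314. 249.] 807 [ 453.3 -116.    64. ]
```

View pics/w4.png

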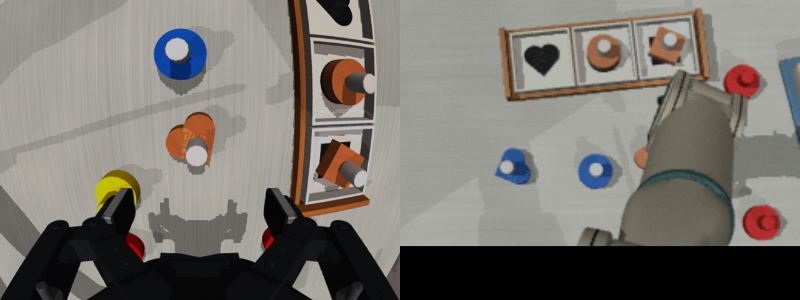

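The round stands in its bay. The copper heart's knob is at wrist pixel (314,249), which gives (453,-116). The nearest neighbour, the yellow cutter, is clear.

Call:
{"name": "carry_out", "arguments": {
  "deltas": [0,0,0,-0.0015,-0.001,0.035,-1,0,0,0,0,0,0.035,-1,0,0,0,0,0,0.03,-1,0,0,0,0,0,0.012,-1,0,0,0,0,0,0,-1,0,0,0,0,0,0,1,0,0,0,0,0,0,1,0,0,0,0,0,0,1,0,0,0,0,0,0,1,0,0,0,0,0,0,1,0,0,0,0,0,0,1]
}}

```text
clock: 14.95
eef_pos: [452.5, -116.4, 34.4]
tool_rot: [3.141, -0.0, 1.571]
force: [-0.9, 0.4, 7.0]
width: 21.9
gripper_force: 58.5
```

Call:
{"name": "carry_out", "arguments": {
  "deltas": [0,0,0,0,0,-0.02,1,0,0,0,0,0,-0.045,1,0,0,0,0,0,-0.045,1,0,0,0,0.0328,0.0302,0,1,0,0,0,0.0328,0.0302,0,1,0,0,0,0.0328,0.0302,0,1,0,0,0,0.0328,0.0302,0,1,0,0,0,0.0328,0.0302,0,1,0,0,0,0.0328,0.0302,0,1,0,0,0,0,0,0,1,0,0,0,0,0,0,1]
}}

```text
clock: 16.32
eef_pos: [632.4, 79.7, 143.2]
tool_rot: [-3.14, 0.001, 1.571]
force: [-0.1, -0.8, -2.2]
width: 22.4
gripper_force: 59.2
```

```bash
python3 look.py w5
```

```text
16.425 [632.4  78.8 143.6] [-3.140e+00  1.000e-03  1.569e+00]
white [ 4. 48.] 669 [389.  241.7  64. ]
white [11. 41.] 330 [398.3 245.2  64. ]
white [34. 49.] 2321 [425. 232.  64.]
white [590.  36.] 279 [827.9 237.8  64. ]
white [598.  36.] 172 [836.7 240.3  64. ]
white [615.  39.] 1258 [856.4 242.5  64. ]
white [61. 69.] 372 [453.8 210.5  64. ]
white [616. 215.] 1868 [867.7 106.2  64. ]
white [ 54. 165.] 483 [443.1 142.1  64. ]
white [326. 201.] 1920 [638.7 110.5  64. ]
white [319. 342.] 2321 [634.    9.8  64. ]
white [507. 362.] 647 [786.6 -17.8  64. ]
white [ 91. 384.] 289 [429.2 -50.3  64. ]
white [111. 376.] 157 [455.5 -36.9  64. ]
white [ 26. 399.] 2056 [319.1 -93.2  64. ]
white [202. 433.] 265 [531.7 -92.2  64. ]
white [433. 432.] 247 [734.  -89.8  64. ]
```

View pics/w5.png

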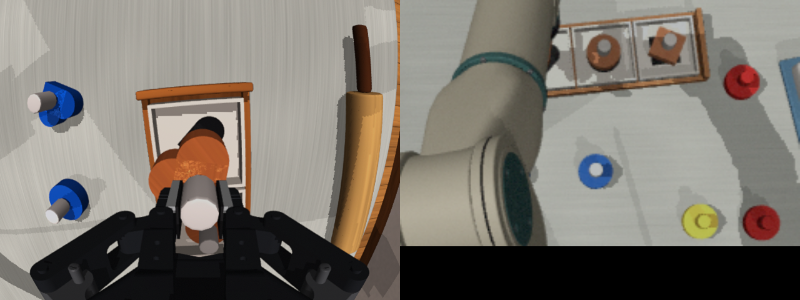

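The heart is held level over its bay, and the heart silhouette shows under it at full-scale pixel (335,205). I lower it.

Call:
{"name": "carry_out", "arguments": {
  "deltas": [0,0,0,0.0015,0.001,0.035,1,0,0,0,0,0,0.035,1,0,0,0,0,0,0.016,1,0,0,0,0,0,0.006,1,0,0,0,0,0,0.002,1,0,0,0,0,0,0.001,1,0,0,0,0,0,0,1]
}}

```text
clock: 17.3
eef_pos: [634.9, 82.1, 49.6]
tool_rot: [3.14, -0.0, 1.571]
force: [-0.5, 0.0, -1.3]
width: 22.3
gripper_force: 59.2
```

Call:
{"name": "carry_out", "arguments": {
  "deltas": [0,0,0,0,0,0.0015,1,0,0,0,0,0,0.001,1,0,0,0,0,0,0.0005,1,0,0,0,0,0,0,1]
}}

```text
clock: 17.8
eef_pos: [634.5, 82.0, 46.5]
tool_rot: [3.141, -0.0, 1.571]
force: [-2.1, 0.2, 4.5]
width: 22.6
gripper_force: 59.9
```

Seated. I release it, rise, and move toward +y to clear the view.

Call:
{"name": "carry_out", "arguments": {
  "deltas": [0,0,0,0,0,0,-0.2,0,0,0,0,0,0,-0.2,0,0,0,0,0,0,-0.2,0,0,0,0,0,0,-0.2,0,0,0,0,0,-0.03,-0.2,0,0,0,0,0,-0.05,-0.2,0,0,0,0,0,-0.05,-1,0,0,0,0.03,-0.02,-0.03,-1,0,0,0,0.04,-0.03,-0.02,-1,0,0,0,0.04,-0.03,0,-1,0,0,0,0.04,-0.03,0,-1,0,0,0,0,0,0,-1]
}}

```text
clock: 19.3
eef_pos: [521.1, 236.9, 225.6]
tool_rot: [-3.139, -0.003, 1.579]
force: [0.1, -1.1, -1.2]
width: 85.4
gripper_force: 0.0
```

Run:
```python
from h import *
t=ctrl.get_image('top');s=ctrl.get_image('scene')
cv2.imwrite('pics/f.png',np.hstack([cv2.resize(t[150:310,200:450],(400,256)),cv2.resize(s[170:350,160:440],(400,256))])[:,:,::-1])
print(ctrl.read_state()['force'])
```

```text
[ 0.6251903  -1.24035332 -0.61866001]
```

View pics/f.png

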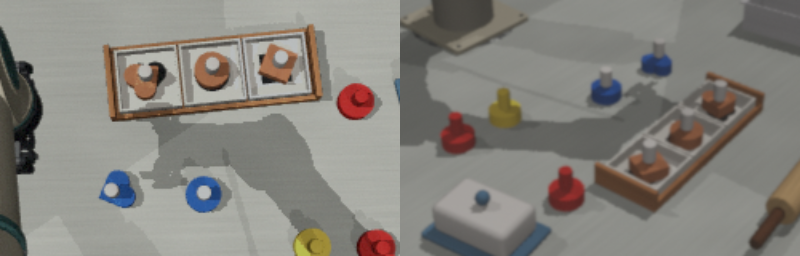

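All three cutters stand knob up in their own bays (heart at (145,75), round at (212,68), square at (278,62)), and the other things are where they were. I hand it in.

```bash
python3 -c "
from cell import ctrl
print(ctrl.finish_job())"
```

```text
the job is handed in; nothing more can be done
None
```

The three copper cutters stand flat, knob up, each in the bay with its own shape; the final pictures show nothing else moved, and I handed the job in at about 19 s.

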